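Set the second whetstone in the free bay

TASK

The sharpening tray needs both whetstones, and one is already in its place. Take the stone left on the cork mat, lay it flat in whichever bay of the tray is free, and slide it fully home, tight against the far end stop and that bay's outer side fence. The stones are brittle, so do not drop one; leave the stone that is already home and everything else on the worktop where they are.

Things in the scene. Friction and masses are not known exactly. Their poses are not given: they have to be found in the camera images.
- tray: Fixed bamboo sharpening tray, 210 (x) x 240 (y) mm. Origin: centre of its underside, on the worktop; x points away from the robot, y to its left, z up. Two bays with black rubber beds 8 mm above the worktop, a rib between them (y = 0, 8 mm wide, 13 mm high). End stop along the far edge, inner face at x = +93 mm, 30 mm high. No wall on the near edge.
- home_left (a point): Point on the bed of the left bay (tray x = 13, y = +80.5, z = 8 mm) where the centre of a stone's underside lies when it is home against the end stop and the left side fence. The fence's inner face is at tray y = +108 mm; it is 12 mm thick and its top 30 mm above the worktop.
- home_right (a point): The same for the right bay (tray x = 13, y = -80.5, z = 8 mm), against the end stop and the right side fence, whose inner face is at tray y = -108 mm.
- stone_grey: Dark grey coarse whetstone, a block 160 (x) x 55 (y) x 25 (z) mm, 0.35 to 0.55 kg. Origin: centre of its underside. At the start one of the two stones (either) is home in one of the bays (either) and the other lies flat on the cork mat: which bay is free must be read from the scene.
- stone_white: Cream-white fine whetstone, same size and weight as the grey one: 160 (x) x 55 (y) x 25 (z) mm. Origin: centre of its underside. Either stone slides on the bed with about 2 to 4 N, but can stick if the pushing finger also drags it down or hard against a fence.
- cork_mat: Round cork mat fixed to the worktop, 180 mm across, 8 mm thick, to the right of the tray; origin: centre of its underside. One of the stones lies on it at the start.
- lapping_block: Bystander: brick-red flattening block, 35 x 75 x 20 mm, lying on the worktop beyond the tray's end stop. Origin: centre of its underside.
- knife: Bystander: chef's knife with black handle, about 310 mm long, lying flat on the worktop just left of the tray. Origin: about mid-length, on the worktop; x points to the tip.
- mug: Bystander: blue mug, 80 mm across, 85 mm high, left of the knife. Origin: centre of its underside.
- pepper_mill: Bystander: dark wooden pepper mill, 56 mm across, 150 mm high, towards the right. Origin: centre of its underside.
- soap_bottle: Bystander: green bottle, 60 mm across, 170 mm high, towards the right. Origin: centre of its underside.
- salt_jar: Bystander: clear jar with a steel cap, 70 mm across, 100 mm high, towards the right. Origin: centre of its underside.

How it is judged (in metres and radians):
At the end, for the whole second after the job is handed in: Both stones lie flat on the rubber beds, one in each bay, each within 3 mm of its home point along every axis and within 2 degrees of square with the tray, at rest and released (linear speed of each of stone_grey, stone_white below 0.01 m/s and contact force between the fingers and stone_grey below 0.1 N and contact force between the fingers and stone_white below 0.1 N and ((x of stone_grey in the frame of home_left between -0.003 and 0.003 m and y of stone_grey in the frame of home_left between -0.003 and 0.003 m and z of stone_grey in the frame of home_left between -0.003 and 0.003 m and angle between the x axis of each of stone_grey, stone_white and the x axis of tray, either way round below 0.035 rad and angle between the z axis of each of stone_grey, stone_white and the z axis of tray, either way round below 0.035 rad and x of stone_white in the frame of home_right between -0.003 and 0.003 m and y of stone_white in the frame of home_right between -0.003 and 0.003 m and z of stone_white in the frame of home_right between -0.003 and 0.003 m) or (x of stone_white in the frame of home_left between -0.003 and 0.003 m and y of stone_white in the frame of home_left between -0.003 and 0.003 m and z of stone_white in the frame of home_left between -0.003 and 0.003 m and angle between the x axis of each of stone_white, stone_grey and the x axis of tray, either way round below 0.035 rad and angle between the z axis of each of stone_white, stone_grey and the z axis of tray, either way round below 0.035 rad and x of stone_grey in the frame of home_right between -0.003 and 0.003 m and y of stone_grey in the frame of home_right between -0.003 and 0.003 m and z of stone_grey in the frame of home_right between -0.003 and 0.003 m))); the robot touches nothing.
It fails at once if the stone that was already home is moved more than 6 mm (both stones have moved) (distance of each of stone_grey, stone_white from where it was at the start of the episode above 0.006 m).
It fails at once if a stone is dropped: it moves faster than 0.6 m/s with no finger on it (a fall of about 20 mm) ((linear speed of stone_grey above 0.6 m/s and contact force between the fingers and stone_grey below 0.05 N) or (linear speed of stone_white above 0.6 m/s and contact force between the fingers and stone_white below 0.05 N)).
It fails at once if a bystander is moved more than 30 mm (distance of any of lapping_block, knife, mug, pepper_mill, soap_bottle, salt_jar from where it was at the start of the episode above 0.03 m).
It also fails if it takes over 59 s, if anything falls off the work surface, if the arm or the gripper's body presses on something with over 40 N, if the wrist force passes 120 N, or if a joint passes its speed limit or range.

ROBOT

A 6-joint arm with a two-finger parallel gripper is mounted at the origin on the work surface. World frame = base frame: x ahead of the robot, y to its left, z up, the work surface at z = 0. Lengths are in m, angles in degrees, forces in N, time in s.
With the tool pointing down it reaches from about 0.25 to 0.775 m from the base axis. Payload 4 kg.
Tool frame: the origin (TCP) lies midway between the tips of the shut fingers; the grasp point (between the pads) lies 19 mm behind it; z points along the fingers, y is the line along which they close (so a half turn about z gives the same grasp; the last joint's range is limited). The gripper opens to 85 mm and grips with 20 to 120 N. Pads are 22 mm wide; open, the fingers measure 114 mm over their backs; the gripper's body (76 mm by 85 mm) begins 54 mm behind the grasp point. The pads swing forward as they close: fully open they stand 13 mm farther back than shut.
Start: joints at [-74.891, 4.996, 78.535, -0, 96.463, -5.907], TCP at [0.197, -0.513, 0.231] pointing down, gripper open.
Joint ranges: [-177.83, 177.83], [-43.37, 116.18], [15.69, 146.23], [-61.86, 241.86], [9.47, 152.12], [-147.06, 147.06]. Speed limits (degrees/s): [159.86, 159.86, 180, 180, 180, 180].

INTERFACE

Orientations are given as a 3x3 rotation matrix whose columns are the frame's x, y, z axes.
In Python, from cell import ctrl gives the robot as it stands. The module is installed in compiled form; this text tells all that it offers.
- The arm moves only by the tool step_arm, never from a script. Its argument "series" is a list that holds one entry, the list of rows, each a list of 7 numbers: the shift along the tool's x, y, z in normalised numbers (1 is 100 cm), then the turn, a rotation vector about the tool's x, y, z in parts of the range, where 1.0 means 90 degrees, then the finger opening in cm, from 0 to 8.54. A call has 1 to 20 rows; each row is the pose to reach, as a shift and turn from the pose commanded when the call began, along the tool's axes at that moment; what a row does not reach only later rows make up. A row lasts 1/10 s, in which the tool goes at most 50 mm and 8.59 degrees, less where a joint would pass 70% of its speed; a pose out of reach is approached as far as the arm can. A shift or turn number past 1, either way, is cut back to 1. A call with a gripper value outside its range is refused whole. The fingers move at their own pace and stop on an object; "force" is the grip in N (left out, the last holds). Time passes only in rows, so rows that repeat a pose let the fingers close. It gives the time, the measured TCP pose, the force, the opening and the grip force at its end, in the units of the state.
- ctrl.get_state(): the state, without advancing time (a new reading comes with each control period).
- ctrl.camera(name): name is "side" or "top"; returns a dict with "img" (420x560x3 uint8, red, green, blue), "depth" (420x560 float32, m along the optical axis (not along the pixel's ray), 0 where there is no reading), "intrinsics" (3x3 intrinsics, pixels), "R" (3x3) and "t" (3): a world point X has camera coordinates R X + t. Camera axes: x right, y down, z forward; pixel columns grow to the right and rows downward; lengths in m; the calibration is good to about 2 mm. A picture is of the moment at which its call begins.
- ctrl.job_done(): hands the job in; it is judged then, once.
The state is a dict: "t": time; "joint_pos": joint angles; "dq": joint speeds; "joint_efforts": joint torques, N m; "tool_pos": TCP position; "eef_rot": TCP orientation; "contact_force": force on the tool from outside, world axes, zero at the start; "wrist_torque": the same for the moment, N m; "opening": opening from 0.0 (shut) to 1.0 (fully open); "grip_force": force on a finger pad.
Only numpy, scipy, OpenCV 4.12 (cv2) and the standard library are available. Lean on these libraries where they do the work, as an engineer would, in place of code of your own. Each camera call takes 0.05 s, during which the arm holds its last target. There are 200 camera calls.

## Working session

There is one attempt and no reset: what is moved stays moved. The work goes in short steps, Python scripts to look and compute and a tool call to move; the robot and the scene stay as the last step left them, time stands still between calls to the robot, and variables do not carry over. Pictures are saved under pics/ and viewed, at most 10 in all, crops included, and the job is handed in when it is done.

Besides the shell and the picture viewer there is one more tool, called after "Request:" in YAML: its name, and indented under it one key for each argument. step_arm: Moves the arm, as the interface text tells. Its arguments: {"type":"object","properties":{"series":{"type":"array","items":{"type":"array","items":{"type":"array","items":{"type":"number"}}}},"force":{"type":"number"}},"required":["series"]}

```bash
mkdir -p pics
cat > h.py <<'E'
import numpy as np, cv2
from cell import ctrl
def cam(n):
    c=ctrl.camera(n); return c
def cloud(c):
    K=np.array(c["intrinsics"]);d=c["depth"];v,u=np.mgrid[:d.shape[0],:d.shape[1]]
    P=np.stack([(u-K[0,2])/K[0,0]*d,(v-K[1,2])/K[1,1]*d,d],-1)
    return (P-np.array(c["t"]))@np.array(c["R"])
E
python3 - <<'E'
from h import *
for n in("top","side"):
    c=cam(n);np.savez(n+"0.npz",**c);cv2.imwrite(f"pics/{n}0.png",c["img"][...,::-1])
    print(n,c["intrinsics"],c["R"],c["t"],(c["depth"]>0).mean())
print(ctrl.get_state())
E
```

```text
top [[485.90235341   0.         287.67611796]
 [  0.         485.90235341 211.21296483]
 [  0.           0.           1.        ]] [[ 0.00947243 -0.9998418  -0.01505501]
 [-0.98574365 -0.00680747 -0.16811635]
 [ 0.16798727  0.01643285 -0.98565219]] [-0.01692546  0.52143605  1.09773845] 0.9960374149659864
side [[517.83464433   0.         283.37765956]
 [  0.         517.83464433 213.03114027]
 [  0.           0.           1.        ]] [[-0.88128253 -0.47258188  0.0027306 ]
 [-0.29856971  0.55228288 -0.77835708]
 [ 0.36632939 -0.68676778 -0.62781589]] [0.47098645 0.21145473 1.15047123] 0.9960374149659864
{'t': 0.1, 'joint_pos': array([-7.48907795e+01,  5.03785211e+00,  7.86161796e+01,  3.80013007e-04,
        9.64653495e+01, -5.90851162e+00]), 'dq': array([ 0.03756986, -0.03355092, -0.25191887,  0.07424674, -0.03528885,
        0.00319738]), 'joint_efforts': array([ 3.06926413e-03, -3.53014541e+01, -3.14218211e+01,  5.07557320e-05,
        7.95136584e-03,  6.97348270e-06]), 'tool_pos': array([ 0.19712728, -0.51296957,  0.23022696]), 'eef_rot': array([[ 9.33469267e-01,  3.58656995e-01, -5.36746783e-04],
       [ 3.58657329e-01, -9.33467122e-01,  2.01328307e-03],
       [ 2.21042581e-04, -2.07184603e-03, -9.99997829e-01]]), 'contact_force': array([ 0.23933788, -0.42934497,  0.00614805]), 'wrist_torque': array([-0.02534888, -0.01983304,  0.0069815 ]), 'grip_force': 0.0, 'opening': 0.9972512026307868}
```

View pics/top0.png

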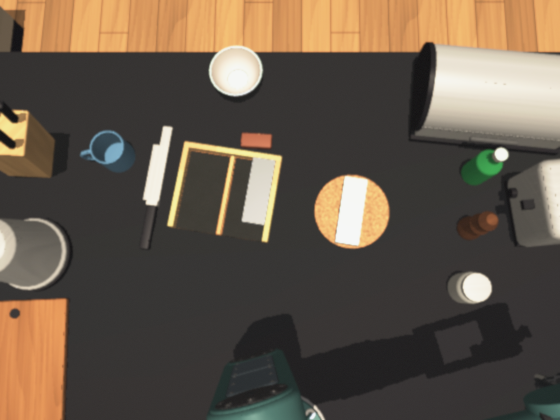

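View pics/side0.png

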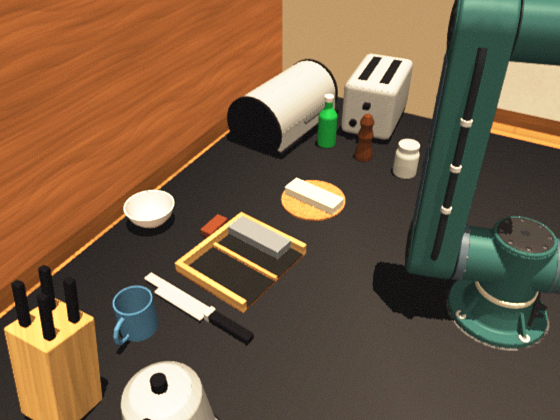

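The top view shows the white stone on the cork mat at about (351,210). The grey stone is home in the right bay at about (260,190), so the left bay around (205,185) is free. The side view agrees: white at (313,195), grey at (260,237), left bay free.

```bash
cat >> h.py <<'E'
def rect(pts):
    # min-area rectangle of xy points: centre, long side, short side, angle of long side (deg)
    (cx,cy),(w,h),a=cv2.minAreaRect((pts[:,:2]*1000).astype(np.float32))
    if w<h: w,h,a=h,w,a+90
    return np.round([cx,cy,w,h,(a+90)%180-90],2)
E
python3 - <<'E'
from h import *
for n,bx in(("top",dict(w=(325,175,378,250),g=(240,150,282,230),tray=(160,135,285,250))),("side",dict(w=(280,170,345,220),g=(225,215,295,260),tray=(170,205,310,310)))):
    c=dict(np.load(n+"0.npz"));P=cloud(c);hsv=cv2.cvtColor(c["img"],cv2.COLOR_RGB2HSV).astype(int)
    for k,(a,b,a2,b2) in bx.items():
        p=P[b:b2,a:a2].reshape(-1,3);q=hsv[b:b2,a:a2].reshape(-1,3)
        if k=="tray": m=(q[:,1]>90)&(q[:,2]>120)&(q[:,0]>14)&(q[:,0]<35)
        else: m=(q[:,1]<60)&(q[:,2]>75)
        p=p[m]; z=np.percentile(p[:,2],[5,25,50,75,95]);print(n,k,m.sum(),np.round(z*1000,1))
        if k!="tray":
            t=p[abs(p[:,2]-np.median(p[:,2]))<.004]; print(rect(t),np.round(t.mean(0)*1000,1))
        else:
            t=p[(p[:,2]>.025)&(p[:,2]<.036)];print(rect(t)); r=p[(p[:,2]>.009)&(p[:,2]<.018)];print('lowset',rect(r))
    # bed in left bay
    if n=="top":
        p=P[165:215,190:215].reshape(-1,3);print("bed",np.round(np.percentile(p[:,2],[10,50,90])*1000,1))
    else:
        p=P[258:285,205:235].reshape(-1,3);print("bed",np.round(np.percentile(p[:,2],[10,50,90])*1000,1))
E
```

```text
top w 1626 [28.4 31.7 33.3 34.8 37. ]
[ 526.67 -162.62  160.6    55.43   -8.83] [ 524.8 -162.    33.4]
top g 1587 [20.1 31.4 33.  34.4 36.7]
[574.11  58.51 161.09  55.21  -8.78] [571.9  58.9  33.1]
top tray 1688 [-0.4 10.1 22.3 29.4 32.8]
[574.11 140.04 241.65 211.35  81.27]
lowset [571.72 134.43 229.67 207.64  81.15]
bed [ 4.8  7.8 10.6]
side w 713 [ 6.8 28.8 30.  31.4 33.2]
[ 525.25 -159.42  159.53   59.75   -7.41] [ 523.5 -159.    30.2]
side g 1285 [11.9 26.3 29.7 31.2 33.4]
[571.76  62.62 163.65  58.21  -8.89] [568.4  64.7  30.2]
side tray 2527 [-0.4  7.6 16.6 26.8 29.5]
[572.41 143.1  243.34 213.56  80.86]
lowset [570.99  79.15 369.78 229.28  81.27]
bed [3.9 6.1 9.5]
```

```bash
cat >> h.py <<'E'
from scipy.spatial.transform import Rotation as Ro
def goal(*G):
    # (x,y,z m, yaw of tool x in deg), tool down -> shift cm, turn deg in present tool axes
    s=ctrl.get_state();R=np.array(s["eef_rot"]);p=np.array(s["tool_pos"])
    print("at",np.round(p*1000,1),"yaw",round(np.degrees(np.arctan2(R[1,0],R[0,0])),2),"F",np.round(s["contact_force"],2),"t",s["t"])
    for x,y,z,a in G:
        T=Ro.from_euler("z",a,degrees=True).as_matrix()@np.diag([1,-1,-1.])
        print(np.round(R.T@(np.array([x,y,z])-p)*100,2),np.round(Ro.from_matrix(R.T@T).as_rotvec(degrees=True),2))
E
python3 -c "
from h import *
goal((.526,-.161,.15,-8.7),(.526,-.161,.05,-8.7))"
```

```text
at [ 197.1 -513.   230.2] yaw 21.02 F [ 0.24 -0.43  0.01] t 0.1
[ 43.32 -21.04   8.08] [-1.200e-01  2.000e-02  2.972e+01]
[ 43.32 -21.02  18.08] [-1.200e-01  2.000e-02  2.972e+01]
```

The manual's scale: shifts go in shares of 100 cm and turns go in shares of 90 degrees. Converting my numbers, 43.3 cm / 100 = 0.433, 40 cm / 100 = 0.4, 29.7 degrees / 90 = 0.33.

Request:
step_arm:
  series:
    - [[0.04,-0.02,0,0,0,0.0333,8.5],[0.08,-0.04,0.01,0,0,0.0667,8.5],[0.12,-0.06,0.02,0,0,0.1,8.5],[0.16,-0.08,0.03,0,0,0.1333,8.5],[0.2,-0.1,0.04,0,0,0.1667,8.5],[0.24,-0.12,0.05,0,0,0.2,8.5],[0.28,-0.14,0.06,0,0,0.2333,8.5],[0.32,-0.16,0.07,0,0,0.2667,8.5],[0.36,-0.18,0.08,0,0,0.3,8.5],[0.4,-0.2,0.081,-0.0011,0,0.3222,8.5],[0.433,-0.21,0.081,-0.0011,0,0.33,8.5],[0.433,-0.21,0.081,-0.0011,0,0.33,8.5],[0.433,-0.21,0.081,-0.0011,0,0.33,8.5],[0.433,-0.21,0.081,-0.0011,0,0.33,8.5]]

```text
t: 1.5
tool_pos: [0.5254, -0.1627, 0.1499]
eef_rot: [[0.988, -0.152, -0.001], [-0.152, -0.988, -0.002], [-0.001, 0.002, -1.0]]
contact_force: [0.5, 0.4, 0.5]
opening: 0.996
grip_force: 0.0
```

In the tool's units: 8.5 cm / 100 = 0.085, 6 cm / 100 = 0.06.

Request:
step_arm:
  series:
    - [[0,0,0.03,0,0,0,8.5],[0,0,0.06,0,0,0,8.5],[0,0,0.085,0,0,0,8.5],[0,0,0.085,0,0,0,8.5],[0,0,0.085,0,0,0,8.5]]

```text
t: 2.0
tool_pos: [0.5255, -0.1632, 0.0656]
eef_rot: [[0.988, -0.153, -0.0], [-0.153, -0.988, -0.002], [-0.0, 0.002, -1.0]]
contact_force: [1.3, -0.2, -0.1]
opening: 0.993
grip_force: 0.0
```

Run:
```python
from h import *
goal((.526,-.161,.009,-8.7))
a=cam("side")["img"];b=cam("top")["img"]
A=cv2.resize(a[120:270,220:420],(533,400));B=cv2.resize(b[130:280,220:420][:, :],(533,400))
cv2.imwrite("pics/pre.png",np.vstack([A,B])[...,::-1][:600] if 0 else cv2.resize(np.hstack([A,B]),(800,300))[...,::-1])
```

```text
at [ 525.5 -163.2   65.6] yaw -8.78 F [ 1.26 -0.23 -0.05] t 2.0
[ 0.02 -0.23  5.66] [ 0.1   0.01 -0.08]
```

View pics/pre.png

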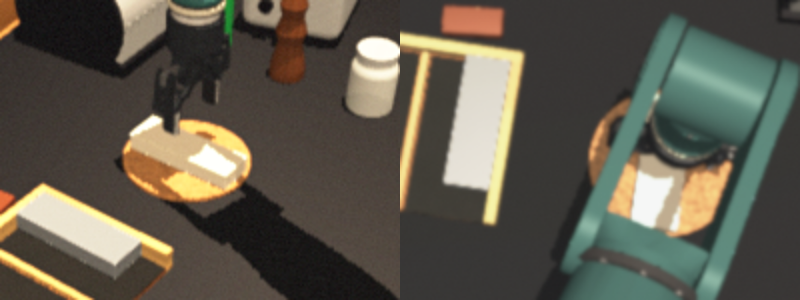

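The crops show the fingers straddling the white stone: side-crop tips at about (172,130) and (212,100), with the stone running between them. I'll go down and grip.

In the tool's units: 5.6 cm / 100 = 0.056, 4 cm / 100 = 0.04.

Request:
step_arm:
  series:
    - [[0,-0.001,0.02,0,0,0,8.5],[0,-0.002,0.04,0,0,0,8.5],[0,-0.002,0.056,0,0,0,8.5],[0,-0.002,0.056,0,0,0,8.5],[0,-0.002,0.056,0,0,0,5.8],[0,-0.002,0.056,0,0,0,5],[0,-0.002,0.056,0,0,0,4.5],[0,-0.002,0.056,0,0,0,4.5],[0,-0.002,0.056,0,0,0,4.5],[0,-0.002,0.056,0,0,0,4.5]]
  force: 50

```text
t: 3.1
tool_pos: [0.5281, -0.1612, 0.0118]
eef_rot: [[0.989, -0.151, 0.004], [-0.151, -0.989, -0.004], [0.005, 0.003, -1.0]]
contact_force: [-0.7, 0.1, 5.6]
opening: 0.631
grip_force: 56.5
```

In the tool's units: -9 cm / 100 = -0.09, -8.5 cm / 100 = -0.085.

Request:
step_arm:
  series:
    - [[0,0,-0.005,0,0,0,4.5],[0,0,-0.015,0,0,0,4.5],[0,0,-0.025,0,0,0,4.5],[0,0,-0.04,0,0,0,4.5],[0,0,-0.055,0,0,0,4.5],[0,0,-0.07,0,0,0,4.5],[0,0,-0.085,0,0,0,4.5],[0,0,-0.09,0,0,0,4.5],[0,0,-0.09,0,0,0,4.5],[0,0,-0.09,0,0,0,4.5]]

```text
t: 4.1
tool_pos: [0.5261, -0.1601, 0.0989]
eef_rot: [[0.989, -0.151, -0.001], [-0.151, -0.989, -0.001], [-0.0, 0.002, -1.0]]
contact_force: [0.2, 0.1, -4.7]
opening: 0.631
grip_force: 55.6
```

Run:
```python
from h import *
goal((.526,-.161,.1,-8.7))
s=ctrl.get_state();print(s["opening"],s["grip_force"],s["eef_rot"],s["wrist_torque"])
c=cam("side");a=c["img"];P=cloud(c)
np.savez("lift.npz",**c)
cv2.imwrite("pics/lift.png",cv2.resize(a[90:240,220:420],(800,600))[...,::-1])
```

```text
at [ 526.1 -160.1   98.9] yaw -8.68 F [ 0.25  0.13 -4.67] t 4.1
[ 0.01  0.09 -0.11] [0.09 0.03 0.02]
0.6311695159433786 55.552940368652344 [[ 9.88537258e-01 -1.50975416e-01 -7.16635591e-04]
 [-1.50976323e-01 -9.88536317e-01 -1.44917385e-03]
 [-4.89630682e-04  1.54075735e-03 -9.99998693e-01]] [-0.02897672  0.0330673  -0.02275716]
```

View pics/lift.png

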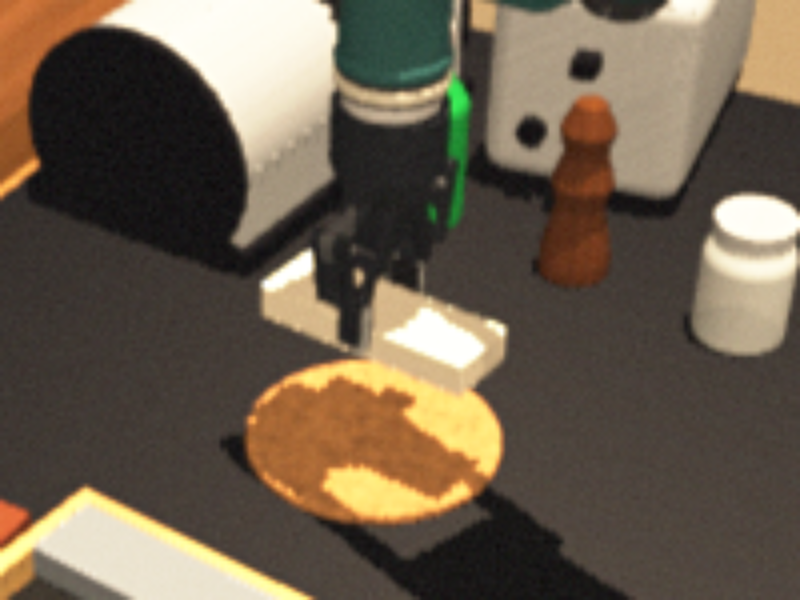

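```bash
python3 -c "
from h import *
goal((.575,.199,.1,-8.8),(.575,.199,.012,-8.8))"
```

```text
at [ 525.8 -160.    98.3] yaw -8.69 F [ 0.44 -0.14 -2.64] t 4.15
[ -0.56 -36.23  -0.21] [0.07 0.09 0.11]
[ -0.54 -36.24   8.59] [0.07 0.09 0.11]
```

In the tool's units: -36.2 cm / 100 = -0.362, -27.5 cm / 100 = -0.275, 0.1 degrees / 90 = 0.0011.

Request:
step_arm:
  series:
    - [[0,-0.007,0,0,0,0,4.5],[0,-0.02,0,0,0,0,4.5],[-0.001,-0.04,0,0,0,0,4.5],[-0.001,-0.065,0,0,0,0,4.5],[-0.002,-0.095,0,0,0,0,4.5],[-0.002,-0.125,0,0,0,0,4.5],[-0.003,-0.155,0,0,0,0,4.5],[-0.003,-0.185,0,0,0,0,4.5],[-0.004,-0.215,0,0,0,0,4.5],[-0.004,-0.245,0,0,0,0,4.5],[-0.005,-0.275,0,0,0,0,4.5],[-0.005,-0.305,0,0,0,0,4.5],[-0.006,-0.33,0,0,0,0,4.5],[-0.006,-0.35,0,0,0,0.0011,4.5],[-0.006,-0.36,0,0,0,0.0011,4.5],[-0.006,-0.362,0,0,0,0.0011,4.5],[-0.006,-0.362,0,0,0,0.0011,4.5],[-0.006,-0.362,0,0,0,0.0011,4.5],[-0.006,-0.362,0,0,0,0.0011,4.5]]

```text
t: 6.05
tool_pos: [0.5752, 0.1975, 0.0987]
eef_rot: [[0.988, -0.154, 0.0], [-0.154, -0.988, -0.002], [0.0, 0.002, -1.0]]
contact_force: [-0.8, 0.0, -4.2]
opening: 0.629
grip_force: 55.5
```

In the tool's units: 5 cm / 100 = 0.05, 4 cm / 100 = 0.04.

Request:
step_arm:
  series:
    - [[0,0,0.01,0,0,0,4.5],[0,0,0.025,0,0,0,4.5],[0,0,0.04,0,0,0,4.5],[0,0,0.05,0,0,0,4.5],[0,0,0.05,0,0,0,4.5],[0,0,0.05,0,0,0,4.5]]

```text
t: 6.65
tool_pos: [0.5749, 0.1984, 0.048]
eef_rot: [[0.988, -0.153, -0.001], [-0.153, -0.988, -0.002], [-0.001, 0.002, -1.0]]
contact_force: [-0.8, -0.2, -3.1]
opening: 0.633
grip_force: 55.4
```

Run:
```python
from h import *
goal((.575,.199,.012,-8.8))
b=cam("top");a=cam("side");np.savez("ht.npz",**b);np.savez("hs.npz",**a)
A=cv2.resize(a["img"][180:330,150:330],(400,333));B=cv2.resize(b["img"][120:270,150:330],(400,333))
cv2.imwrite("pics/hover.png",np.hstack([A,B])[...,::-1])
```

```text
at [574.9 198.4  48. ] yaw -8.78 F [-0.8  -0.21 -3.15] t 6.65
[ 0.   -0.07  3.6 ] [0.13 0.04 0.02]
```

View pics/hover.png

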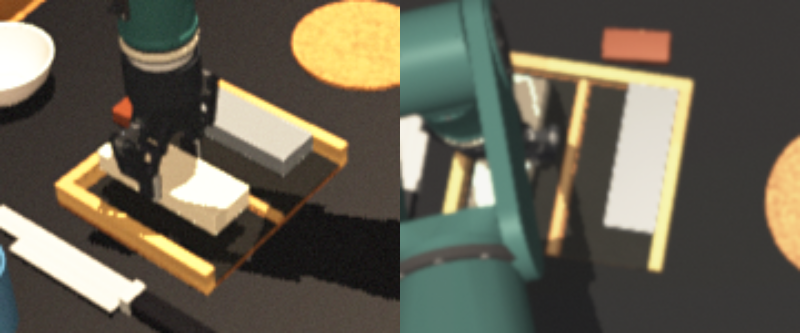

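The white stone hovers level over the left bay: its near end is at about (215,215) in the left crop, clear of the fence and rib. Next I lower it.

In the tool's units: 3.7 cm / 100 = 0.037, 3.6 cm / 100 = 0.036.

Request:
step_arm:
  series:
    - [[0,-0.001,0.01,0,0,0,4.5],[0,-0.001,0.02,0,0,0,4.5],[0,-0.001,0.028,0,0,0,4.5],[0,-0.001,0.032,0,0,0,4.5],[0,-0.001,0.034,0,0,0,4.5],[0,-0.001,0.036,0,0,0,4.5],[0,-0.001,0.037,0,0,0,4.5],[0,-0.001,0.037,0,0,0,4.5]]

```text
t: 7.55
tool_pos: [0.5756, 0.1994, 0.0121]
eef_rot: [[0.988, -0.153, 0.001], [-0.153, -0.988, -0.002], [0.001, 0.001, -1.0]]
contact_force: [0.4, 0.7, -4.1]
opening: 0.628
grip_force: 55.5
```

Request:
step_arm:
  series:
    - [[0,0,0.001,0,0,0,4.5],[0,0,0.002,0,0,0,4.5],[0,0,0.002,0,0,0,4.5],[0,0,0.002,0,0,0,4.5]]

```text
t: 7.95
tool_pos: [0.5758, 0.1995, 0.0118]
eef_rot: [[0.988, -0.153, 0.002], [-0.153, -0.988, -0.002], [0.002, 0.001, -1.0]]
contact_force: [-4.0, -0.7, 5.2]
opening: 0.631
grip_force: 56.4
```

Request:
step_arm:
  series:
    - [[0,0,0,0,0,0,5.6],[0,0,0,0,0,0,6],[0,0,0,0,0,0,6.4],[0,0,0,0,0,0,6.4],[0,0,0,0,0,0,6.4]]

```text
t: 8.45
tool_pos: [0.5754, 0.1993, 0.0096]
eef_rot: [[0.988, -0.153, 0.0], [-0.153, -0.988, -0.002], [0.0, 0.002, -1.0]]
contact_force: [0.9, -0.5, -0.5]
opening: 0.746
grip_force: 0.0
```

In the tool's units: -17 cm / 100 = -0.17, -14 cm / 100 = -0.14.

Request:
step_arm:
  series:
    - [[0,0,-0.005,0,0,0,6.4],[0,0,-0.015,0,0,0,6.4],[0,0,-0.035,0,0,0,6.4],[0,0,-0.06,0,0,0,6.4],[-0.02,0,-0.07,0,0,0,4],[-0.06,0,-0.07,0,0,0,2],[-0.1,0,-0.07,0,0,0,0],[-0.14,0,-0.07,0,0,0,0],[-0.17,0,-0.07,0,0,0,0],[-0.17,0,-0.07,0,0,0,0],[-0.17,0,-0.07,0,0,0,0]]

```text
t: 9.55
tool_pos: [0.4078, 0.2258, 0.0808]
eef_rot: [[0.988, -0.152, 0.003], [-0.152, -0.988, -0.001], [0.003, 0.001, -1.0]]
contact_force: [0.1, 0.8, 0.5]
opening: -0.003
grip_force: 0.0
```

```bash
cat >> h.py <<'E'
def stones(show=None):
    # tray-frame centres of both stones per camera; each camera's own tray estimate from the start
    for n,tx,ty in(("top",574.1,140.0),("side",572.4,143.1)):
        c=cam(n);P=cloud(c);hsv=cv2.cvtColor(c["img"],cv2.COLOR_RGB2HSV)
        if show: cv2.imwrite(f"pics/{show}_{n}.png",c["img"][...,::-1])
        a=np.radians(-8.8);Q=P*1000-[tx,ty,0];T=np.stack([Q[...,0]*np.cos(a)+Q[...,1]*np.sin(a),-Q[...,0]*np.sin(a)+Q[...,1]*np.cos(a),Q[...,2]],-1)
        for w,lo,hi in(("left",6,107),("right",-107,-6)):
            m=(T[...,1]>lo)&(T[...,1]<hi)&(T[...,0]>-118)&(T[...,0]<92.5)&(T[...,2]>25)&(T[...,2]<40)&(hsv[...,2]>75)&(hsv[...,1]<70)
            m=cv2.morphologyEx(m.astype(np.uint8),cv2.MORPH_OPEN,np.ones((3,3)))>0
            t=T[m]
            if len(t)>50: print(n,w,len(t),rect(t),"z",np.round(np.median(t[:,2]),1))
E
python3 -c "
from h import *
stones()
goal((.575,.199,.1,-8.8))"
```

```text
top left 1515 [-8.6381500e+03  5.8276090e+04  1.5982208e+05  5.6606210e+04
 -1.6000000e-01] z 32.8
top right 1469 [ 1.1915610e+04 -7.9884110e+04  1.6010723e+05  5.4183530e+04
 -2.0000000e-02] z 33.1
side left 1126 [-8.1350200e+03  5.8380500e+04  1.6137481e+05  5.7858100e+04
 -1.7000000e-01] z 30.7
side right 655 [ 2.5492850e+04 -7.8880500e+04  1.3427662e+05  5.6910680e+04
  1.0500000e+00] z 30.3
at [408.7 225.6  80.6] yaw -8.81 F [-0.59 -0.38 -0.49] t 9.65
[16.85  0.08 -1.9 ] [ 0.05 -0.15 -0.01]
```

In the tool's units: 8.6 cm / 100 = 0.086, 8.3 cm / 100 = 0.083.

Request:
step_arm:
  series:
    - [[0.01,0,0.02,0,0,0,0],[0.03,0,0.04,0,0,0,0],[0.05,0,0.06,0,0,0,0],[0.06,0,0.062,0,0,0,0],[0.065,0,0.062,0,0,0,0],[0.07,0,0.062,0,0,0,0],[0.074,0,0.062,0,0,0,0],[0.077,0,0.062,0,0,0,0],[0.08,0,0.062,0,0,0,0],[0.083,0,0.062,0,0,0,0],[0.086,0,0.062,0,0,0,0],[0.086,0,0.062,0,0,0,0]]

```text
t: 10.85
tool_pos: [0.4926, 0.2122, 0.0177]
eef_rot: [[0.988, -0.153, 0.001], [-0.153, -0.988, -0.002], [0.001, 0.002, -1.0]]
contact_force: [-0.2, -0.1, -0.4]
opening: -0.002
grip_force: 0.5
```

```bash
python3 -c "
from h import *
stones()
goal((.575,.199,.018,-8.8))"
```

```text
top left 1155 [ 4.6869800e+03  5.7573810e+04  1.4958795e+05  5.5812000e+04
 -2.0000000e-01] z 32.8
top right 1461 [ 1.2291790e+04 -7.9780120e+04  1.6022323e+05  5.4437760e+04
 -1.9000000e-01] z 33.1
side left 638 [-1.1115510e+04  5.7466570e+04  1.8534286e+05  5.6774590e+04
 -1.0000000e-01] z 30.8
side right 253 [ 1.1569140e+04 -7.9129020e+04  1.5949884e+05  5.4290220e+04
  2.5000000e-01] z 30.5
at [492.6 212.2  17.6] yaw -8.78 F [-0.04  0.61  0.08] t 10.95
[ 8.35  0.04 -0.03] [ 0.1  -0.06  0.02]
```

In the tool's units: 1.2 cm / 100 = 0.012, 1.1 cm / 100 = 0.011.

Request:
step_arm:
  series:
    - [[0.002,0,0,0,0,0,0],[0.005,0,0,0,0,0,0],[0.008,0,0,0,0,0,0],[0.01,0,0,0,0,0,0],[0.011,0,0,0,0,0,0],[0.012,0,0,0,0,0,0],[0.012,0,0,0,0,0,0]]

```text
t: 11.65
tool_pos: [0.5044, 0.2103, 0.0176]
eef_rot: [[0.988, -0.153, 0.001], [-0.153, -0.988, -0.002], [0.001, 0.002, -1.0]]
contact_force: [-1.1, 0.1, -1.2]
opening: 0.001
grip_force: 0.6
```

In the tool's units: 0.2 cm / 100 = 0.002, 0.1 cm / 100 = 0.001.

Request:
step_arm:
  series:
    - [[0.001,0,0,0,0,0,0],[0.002,0,0,0,0,0,0],[0.002,0,0,0,0,0,0]]

```text
t: 11.95
tool_pos: [0.5058, 0.2101, 0.0175]
eef_rot: [[0.988, -0.153, -0.001], [-0.153, -0.988, -0.002], [-0.001, 0.002, -1.0]]
contact_force: [-3.5, 0.5, 0.7]
opening: 0.001
grip_force: 1.6
```

In the tool's units: 0.2 cm / 100 = 0.002, 0.1 cm / 100 = 0.001.

Request:
step_arm:
  series:
    - [[0.001,0,0,0,0,0,0],[0.001,0,0,0,0,0,0],[0.002,0,0,0,0,0,0],[0.002,0,0,0,0,0,0]]

```text
t: 12.35
tool_pos: [0.5058, 0.2101, 0.0176]
eef_rot: [[0.988, -0.152, -0.005], [-0.152, -0.988, -0.002], [-0.005, 0.002, -1.0]]
contact_force: [-8.7, 1.3, 5.4]
opening: -0.001
grip_force: 4.4
```

In the tool's units: -6 cm / 100 = -0.06, -3 cm / 100 = -0.03.

Request:
step_arm:
  series:
    - [[-0.005,0,0,0,0,0,0],[-0.015,0,-0.005,0,0,0,0],[-0.015,0,-0.03,0,0,0,0],[-0.015,0,-0.06,0,0,0,0],[-0.015,0,-0.06,0,0,0,0],[-0.015,0,-0.06,0,0,0,0]]

```text
t: 12.95
tool_pos: [0.4942, 0.2124, 0.0791]
eef_rot: [[0.988, -0.153, 0.004], [-0.153, -0.988, -0.001], [0.004, 0.0, -1.0]]
contact_force: [0.5, -0.1, -1.1]
opening: -0.001
grip_force: 0.0
```

```bash
python3 -c "
from h import *
stones()
goal((.587,.146,.078,-8.8),(.587,.146,.020,-8.8))"
```

```text
top left 1347 [1.5858260e+04 5.7971500e+04 1.5311409e+05 5.6218000e+04 3.6000000e-01] z 32.9
top right 1459 [ 1.2015920e+04 -8.0011700e+04  1.6091058e+05  5.3774710e+04
  9.0000000e-02] z 33.0
side left 674 [3.6792910e+04 5.7888820e+04 1.1071098e+05 5.7125830e+04 2.8000000e-01] z 30.6
side right 289 [ 1.0920200e+04 -7.9560260e+04  1.5993188e+05  5.5844990e+04
 -7.2000000e-01] z 30.3
at [492.7 211.9  76.8] yaw -8.78 F [ 0.31  0.15 -0.  ] t 13.05
[10.33  5.07 -0.11] [0.14 0.03 0.02]
[10.33  5.06  5.69] [0.14 0.03 0.02]
```

In the tool's units: 10.3 cm / 100 = 0.103, 8 cm / 100 = 0.08.

Request:
step_arm:
  series:
    - [[0,0.025,0,0,0,0,0],[0.02,0.05,0,0,0,0,0],[0.05,0.051,0,0,0,0,0],[0.08,0.051,0,0,0,0,0],[0.103,0.051,0,0,0,0,0],[0.103,0.051,0,0,0,0,0],[0.103,0.051,0.025,0,0,0,0],[0.103,0.051,0.045,0,0,0,0],[0.103,0.051,0.056,0,0,0,0],[0.103,0.051,0.056,0,0,0,0],[0.103,0.051,0.056,0,0,0,0]]

```text
t: 14.15
tool_pos: [0.587, 0.1461, 0.0219]
eef_rot: [[0.988, -0.152, -0.0], [-0.152, -0.988, -0.002], [0.0, 0.002, -1.0]]
contact_force: [-0.2, -0.4, 1.1]
opening: -0.003
grip_force: 0.0
```

In the tool's units: -2.4 cm / 100 = -0.024, -2.2 cm / 100 = -0.022.

Request:
step_arm:
  series:
    - [[0,-0.004,0,0,0,0,0],[0,-0.008,0,0,0,0,0],[0,-0.012,0,0,0,0,0],[0,-0.016,0,0,0,0,0],[0,-0.02,0,0,0,0,0],[0,-0.022,0,0,0,0,0],[0,-0.024,0,0,0,0,0],[0,-0.024,0,0,0,0,0]]

```text
t: 14.95
tool_pos: [0.5917, 0.1695, 0.0228]
eef_rot: [[0.988, -0.153, 0.002], [-0.153, -0.988, -0.002], [0.002, 0.002, -1.0]]
contact_force: [-0.9, -3.8, 4.9]
opening: -0.002
grip_force: 2.7
```

```bash
python3 -c "
from h import *
stones('push')
goal((.592,.175,.020,-8.8))"
```

```text
top left 510 [-2.424272e+04  7.161900e+04  6.966166e+04  5.699217e+04  1.960000e+00] z 32.9
top right 1465 [ 1.2362480e+04 -7.9797500e+04  1.6027472e+05  5.4211750e+04
  1.0000000e-01] z 33.0
side left 473 [1.2561230e+04 6.6400080e+04 1.5932728e+05 6.8358730e+04 1.1400000e+00] z 31.0
side right 748 [-2.483400e+03 -7.825161e+04  1.352095e+05  5.643336e+04 -4.000000e-01] z 30.4
at [591.7 169.5  22.8] yaw -8.79 F [-0.53 -3.83  5.94] t 15.05
[-0.06 -0.55  0.28] [ 0.1  -0.13  0.01]
```

In the tool's units: -0.8 cm / 100 = -0.008, -0.7 cm / 100 = -0.007.

Request:
step_arm:
  series:
    - [[0,-0.002,0,0,0,0,0],[0,-0.004,0,0,0,0,0],[0,-0.006,0,0,0,0,0],[0,-0.007,0,0,0,0,0],[0,-0.008,0,0,0,0,0],[0,-0.008,0,0,0,0,0]]

```text
t: 15.65
tool_pos: [0.5929, 0.1771, 0.0228]
eef_rot: [[0.988, -0.153, 0.002], [-0.153, -0.988, -0.003], [0.002, 0.002, -1.0]]
contact_force: [-1.1, -3.4, 5.7]
opening: -0.002
grip_force: 3.0
```

In the tool's units: -0.2 cm / 100 = -0.002, -0.1 cm / 100 = -0.001.

Request:
step_arm:
  series:
    - [[0,-0.001,0,0,0,0,0],[0,-0.002,0,0,0,0,0],[0,-0.002,0,0,0,0,0]]

```text
t: 15.95
tool_pos: [0.5931, 0.1784, 0.0228]
eef_rot: [[0.988, -0.153, 0.001], [-0.153, -0.988, -0.004], [0.002, 0.004, -1.0]]
contact_force: [-1.9, -5.8, 6.3]
opening: -0.002
grip_force: 3.9
```

In the tool's units: -0.2 cm / 100 = -0.002, -0.1 cm / 100 = -0.001.

Request:
step_arm:
  series:
    - [[0,-0.001,0,0,0,0,0],[0,-0.002,0,0,0,0,0],[0,-0.002,0,0,0,0,0]]

```text
t: 16.25
tool_pos: [0.5931, 0.1787, 0.0228]
eef_rot: [[0.988, -0.153, 0.0], [-0.153, -0.988, -0.007], [0.001, 0.007, -1.0]]
contact_force: [-2.7, -10.7, 7.6]
opening: -0.001
grip_force: 6.2
```

In the tool's units: -20 cm / 100 = -0.2, -19 cm / 100 = -0.19.

Request:
step_arm:
  series:
    - [[0,0.005,0,0,0,0,0],[0,0.012,0,0,0,0,0],[0,0.012,-0.02,0,0,0,0],[0,0.012,-0.05,0,0,0,0],[-0.03,0.012,-0.07,0,0,0,0],[-0.08,0,-0.07,0,0,0,0],[-0.12,-0.01,-0.07,0,0,0,0],[-0.16,-0.02,-0.07,0,0,0,0],[-0.19,-0.03,-0.07,0,0,0,0],[-0.2,-0.03,-0.07,0,0,0,0],[-0.2,-0.03,-0.07,0,0,0,0],[-0.2,-0.03,-0.07,0,0,0,0]]

```text
t: 17.45
tool_pos: [0.4005, 0.2417, 0.0916]
eef_rot: [[0.988, -0.153, 0.001], [-0.153, -0.988, -0.002], [0.001, 0.001, -1.0]]
contact_force: [0.6, 0.3, 0.3]
opening: -0.001
grip_force: 0.0
```

```bash
python3 -c "
from h import *
stones('after')
goal((.500,.232,.018,-8.8))"
```

```text
top left 1495 [1.210745e+04 7.938688e+04 1.605690e+05 5.489536e+04 1.000000e-01] z 32.7
top right 1478 [ 1.2286200e+04 -7.9892410e+04  1.6014002e+05  5.4112010e+04
 -1.0000000e-01] z 33.2
side left 1122 [1.1954480e+04 7.8761340e+04 1.6019242e+05 5.6131700e+04 1.8000000e-01] z 30.8
side right 621 [ 2.9952560e+04 -7.8227430e+04  1.2459148e+05  5.6544480e+04
 -1.1800000e+00] z 30.3
at [400.9 241.5  91.6] yaw -8.86 F [ 0.88 -0.81  0.58] t 17.55
[ 9.93 -0.6   7.36] [ 0.09 -0.06 -0.06]
```

View pics/after_side.png

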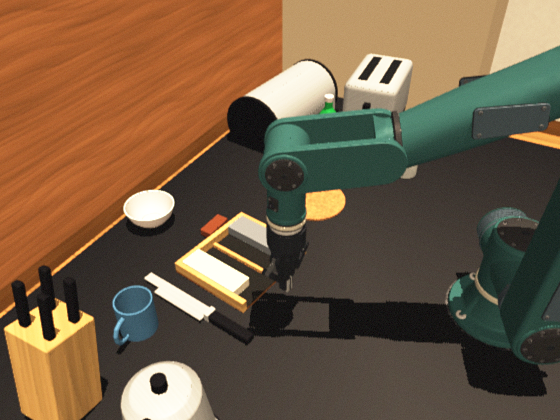

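The side view shows the white stone at about (215,270), flat against the far stop and the left fence. Both stones measure symmetric to within about 0.5 mm, and the arm is clear.

```bash
python3 -c "
from cell import ctrl
print(ctrl.job_done())"
```

```text
the job is handed in; nothing more can be done
None
```

The white stone is home in the left bay, pushed tight against the end stop and left fence, and the grey stone stayed in place; the job is handed in at about 17.6 s, with no verdict returned.

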